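Find the spacer that packs the board clamp snugly

TASK

The board clamp's gap must be packed so that the heat sink is under spring pressure: try the upright spacers from the rack in the gap between the heat sink face and the sprung jaw until you find one that slides in snugly, gripped by the jaw rather than rattling loose, and push it gently down against the face until it stands fully home on the clamp's floor. Do not force a spacer that is too thick. Leave that one spacer in the gap, square to it and let go, with the other two standing in the rack, and leave the screwdriver, tin and phone alone.

Things in the scene. Friction and masses are not known exactly. Their poses are not given: they have to be found in the camera images.
- holder: the board clamp, fixed on the bench: dark steel base 64 mm (x) x 125 mm (y) x 20 mm high. Origin on the bench, straight below the middle of the heat sink's flat face. Its y points from that face across the gap to the sprung steel jaw, its x runs along the face, z is up. The jaw is 44 mm wide (x). The fingers must stay above the heat sink (72 mm).
- gap_floor (a point): the point where the heat sink's face meets the gap's floor, mid-width, 20 mm above the bench; axes as the clamp's. The jaw hangs on a blue carriage locked somewhere beforehand: the gap at rest is 7.8 to 19.6 mm wide, different every time. The jaw yields up to 4.5 mm, pushing back with about 4 N at first and 1 N more per mm, then meets a hard stop.
- jaw_mouth (a point): a point on the heat sink's face, mid-width, level with the highest part of the jaw, 54 mm above the bench (34 mm above the gap's floor). The jaw's top slopes away from the gap at 30 degrees from vertical, from 44 to 54 mm above the bench, a lead-in 6 mm wide. Behind it only the carriage's black lock knob is higher (61 mm), over 28 mm from the face.
- pad: the aluminium heat sink, fixed on the clamp, with a purple circuit board behind it: flat face 44 mm wide looking to the clamp's +y, from 20 to 72 mm above the bench. Origin and axes are the clamp's. It stands 18 mm higher than the jaw, so a spacer can be laid against it above the jaw and slid down.
- rack: plywood spacer rack, fixed: 70 mm (x) x 170 mm (y) x 30 mm high, origin at the centre of its underside. Three wells along its y at -50, 0 and +50 mm, each 28 mm (y) x 46 mm (x), floor 8 mm above the bench. The spacers stand in them in any order, their x along the rack's x to within 0.05 rad. They may go back in any order.
- thin_c (a point): centre (half-way up) of the yellow (thin) spacer: a loose upright plastic blade, some 60 g, 12 mm thick (its y) x 36 mm wide (its x) x 62 mm tall, with a square foot; centred on top a black grip 12 mm (y) x 24 mm (x) x 30 mm tall, to be gripped across the 24 mm. 92 mm tall in all: the foot is 46 mm below this point, the grip 16 to 46 mm above it. z is up.
- medium_c (a point): centre (half-way up) of the blue (medium) spacer: a loose upright plastic blade, some 60 g, 16 mm thick (its y) x 36 mm wide (its x) x 62 mm tall, with a square foot; centred on top a black grip 12 mm (y) x 24 mm (x) x 30 mm tall, to be gripped across the 24 mm. 92 mm tall in all: the foot is 46 mm below this point, the grip 16 to 46 mm above it. z is up.
- thick_c (a point): centre (half-way up) of the red (thick) spacer: a loose upright plastic blade, some 60 g, 20 mm thick (its y) x 36 mm wide (its x) x 62 mm tall, with a square foot; centred on top a black grip 12 mm (y) x 24 mm (x) x 30 mm tall, to be gripped across the 24 mm. 92 mm tall in all: the foot is 46 mm below this point, the grip 16 to 46 mm above it. z is up.
- screwdriver: screwdriver lying on the bench, a bystander
- tin: small solder tin, 54 mm across and 45 mm high, a bystander; origin at its underside
- phone: black phone lying flat, 72 x 148 x 9 mm, a bystander; origin at its underside
Not all that is in view belongs to the job. What is shaped like the part that bears medium_c but turquoise is not meant.

How it is judged:
At the end, for the whole second after the job is handed in: one spacer stands fully home on the clamp's floor (within 3 mm in height), upright (0.08 rad), square to the gap (0.15 rad) and within 10 mm of its middle, pressed against the heat sink with more than 2 N by the sprung jaw; the other two stand in the rack's wells (tilt below 0.3 rad); all at rest ((((z of thin_c in the frame of holder between 0.063 and 0.069 m and x of thin_c in the frame of holder between -0.01 and 0.01 m and y of thin_c in the frame of holder between 0.003 and 0.016 m and angle between thin_c's own z axis and vertical below 0.08 rad and angle between the x axis of thin_c and the x axis of holder, either way round below 0.15 rad and contact force between thin and pad above 2 N) and (z of medium_c in the frame of rack between 0.048 and 0.062 m and x of medium_c in the frame of rack between -0.03 and 0.03 m and y of medium_c in the frame of rack between -0.085 and 0.085 m and angle between medium_c's own z axis and vertical below 0.3 rad) and (z of thick_c in the frame of rack between 0.048 and 0.062 m and x of thick_c in the frame of rack between -0.03 and 0.03 m and y of thick_c in the frame of rack between -0.085 and 0.085 m and angle between thick_c's own z axis and vertical below 0.3 rad) and linear speed of each of thin, medium, thick below 0.02 m/s) or ((z of medium_c in the frame of holder between 0.063 and 0.069 m and x of medium_c in the frame of holder between -0.01 and 0.01 m and y of medium_c in the frame of holder between 0.003 and 0.016 m and angle between medium_c's own z axis and vertical below 0.08 rad and angle between the x axis of medium_c and the x axis of holder, either way round below 0.15 rad and contact force between medium and pad above 2 N) and (z of thin_c in the frame of rack between 0.048 and 0.062 m and x of thin_c in the frame of rack between -0.03 and 0.03 m and y of thin_c in the frame of rack between -0.085 and 0.085 m and angle between thin_c's own z axis and vertical below 0.3 rad) and (z of thick_c in the frame of rack between 0.048 and 0.062 m and x of thick_c in the frame of rack between -0.03 and 0.03 m and y of thick_c in the frame of rack between -0.085 and 0.085 m and angle between thick_c's own z axis and vertical below 0.3 rad) and linear speed of each of thin, medium, thick below 0.02 m/s) or ((z of thick_c in the frame of holder between 0.063 and 0.069 m and x of thick_c in the frame of holder between -0.01 and 0.01 m and y of thick_c in the frame of holder between 0.003 and 0.016 m and angle between thick_c's own z axis and vertical below 0.08 rad and angle between the x axis of thick_c and the x axis of holder, either way round below 0.15 rad and contact force between thick and pad above 2 N) and (z of thin_c in the frame of rack between 0.048 and 0.062 m and x of thin_c in the frame of rack between -0.03 and 0.03 m and y of thin_c in the frame of rack between -0.085 and 0.085 m and angle between thin_c's own z axis and vertical below 0.3 rad) and (z of medium_c in the frame of rack between 0.048 and 0.062 m and x of medium_c in the frame of rack between -0.03 and 0.03 m and y of medium_c in the frame of rack between -0.085 and 0.085 m and angle between medium_c's own z axis and vertical below 0.3 rad) and linear speed of each of thin, medium, thick below 0.02 m/s))); the robot touches nothing.
It fails at once if a spacer is forced against the clamp with more than 70 N, all its contacts added up (contact force between any of thin, medium, thick and holder above 70 N).
It fails at once if the robot itself presses on the clamp with more than 15 N (contact force between any of the arm, the fingers and holder above 15 N).
It fails at once if the screwdriver, tin or phone is displaced by more than 20 mm (distance of any of screwdriver, tin, phone from where it was at the start of the episode above 0.02 m).
It also fails if it takes over 72 s, if anything falls off the work surface, if the arm or the gripper's body presses on something with over 40 N, if the wrist force passes 120 N, or if a joint passes its speed limit or range.

ROBOT

A 7-joint arm with a two-finger parallel gripper is mounted at the origin on the work surface. World frame = base frame: x ahead of the robot, y to its left, z up, the work surface at z = 0. Lengths are in m, angles in rad, forces in N, time in s.
With the tool pointing down it reaches from about 0.4 to 0.875 m from the base axis. Payload 19.3 kg.
Tool frame: the origin (TCP) lies between the finger pads; the fingertips stand 17 mm ahead of it and the grasp point (between the pads) lies 2 mm behind it (bot.finger_overhang is the distance from the TCP to the fingertips, in m); z points along the fingers, y is the line along which they close (so a half turn about z gives the same grasp; the last joint's range is limited). The gripper opens to 85 mm and grips with 20 to 120 N. Pads are 22 mm wide; open, the fingers measure 114 mm over their backs; the gripper's body (76 mm by 85 mm) begins 54 mm behind the grasp point. The pads swing forward as they close: fully open they stand 13 mm farther back than shut.
Start: joints at [-1.312, 0.521, -0.036, 1.599, 0.021, 1.021, -0.113], TCP at [0.202, 0.592, 0.248] pointing down, gripper open.
Joint ranges: [-2.91, 2.91], [-0.3, 2.13], [-1.5, 1.42], [0.17, 2.43], [-1.26, 4.41], [0.16, 1.93], [-2.52, 2.52]. Speed limits (rad/s): [1.89, 1.89, 2.39, 2.39, 3.01, 3.01, 3.01].

INTERFACE

Orientations are given as [roll, pitch, yaw] about the fixed x, y, z axes, in that order (R = Rz(yaw) Ry(pitch) Rx(roll)).
In Python, from workcell import observe, grab_frame, bot gives the robot as it stands.
- The arm moves only by the shell command python3 -m crank 'ROWS' [FORCE]. ROWS is a JSON object of lists of equal length, an entry for each row: "linear": the shift along the world's x, y, z each as a share of 0.25 m, from -1 to 1, a list of three; "delta_rot": the turn, a rotation vector about the world's x, y, z each as a share of 30 degrees, from -1 to 1, a list of three; "fingers": the opening, from -1 (shut) to 1 (fully open). In form: {"linear": [[dx, dy, dz], ...], "delta_rot": [[rx, ry, rz], ...], "fingers": [fingers, ...]}. A call has 1 to 5 rows; each row is the pose to reach, as a shift and turn from the pose commanded when the call began; what a row does not reach only later rows make up. A row lasts 1/10 s, in which the tool goes at most 50 mm and 8.59 degrees, less where a joint would pass 70% of its speed; a pose out of reach is approached as far as the arm can. A call with a number of a shift or a turn outside -1 to 1 is refused whole. A call with a gripper value outside its range is refused whole. The fingers move at their own pace and stop on an object; FORCE is the grip in N (left out, the last holds). Time passes only in rows, so rows that repeat a pose let the fingers close. It gives the time, the measured TCP pose, the force, the opening and the grip force at its end, in the units of the state.
- observe(): the state, without advancing time (a new reading comes with each control period).
- grab_frame(name): name is "side" or "top" or "wrist"; returns a dict with "image" (480x640x3 uint8, red, green, blue), "mtx" (3x3 intrinsics, pixels), "xyz" and "orientation" of the camera in the world. Camera axes: x right, y down, z forward; pixel columns grow to the right and rows downward; lengths in m; the calibration is good to about 2 mm. A picture is of the moment at which its call begins. There is no depth.
- bot.job_done(): hands the job in; it is judged then, once.
The state is a dict: "clock": time; "qpos": joint angles; "qd": joint speeds; "joint_efforts": joint torques, N m; "position": TCP position; "tool_rot": TCP orientation; "force": force on the tool from outside, world axes, zero at the start; "moment": the same for the moment, N m; "grip_width": finger opening in m; "finger_force": force on a finger pad.
Only numpy, scipy, OpenCV 4.12 (cv2) and the standard library are available. Lean on these libraries where they do the work, as an engineer would, in place of code of your own. Each camera call takes 0.05 s, during which the arm holds its last target. There are 200 camera calls.

## Working session

There is one attempt and no reset: what is moved stays moved. The work goes in short steps, Python scripts to look and compute and a shell command to move; the robot and the scene stay as the last step left them, time stands still between calls to the robot, and variables do not carry over. Pictures are saved under pics/ and viewed, at most 14 in all, crops included, and the job is handed in when it is done.

```bash
ls; mkdir -p pics
python3 - <<'E'
from workcell import observe, grab_frame, bot
import cv2,numpy as np
s=observe(); print(s['clock'],s['position'],s['tool_rot'],s['grip_width'],s['force'])
for n in ['top','side']:
    f=grab_frame(n); cv2.imwrite(f'pics/{n}0.png',f['image'][:,:,::-1]); print(n,f['mtx'],f['xyz'],f['orientation'])
E
```

```text
pics
0.0 [0.2017371  0.59122074 0.2477179 ] [-3.14046645e+00  5.29758088e-05  2.81278052e+00] 0.08533367801375216 [1.06105863 0.77953426 0.66683665]
top [[518.8124698    0.         326.26547233]
 [  0.         518.8124698  238.23323226]
 [  0.           0.           1.        ]] [0.54431606 0.01541541 0.98048741] [-3.0694332  -0.03203252 -1.59695012]
side [[455.60474867   0.         309.09150211]
 [  0.         455.60474867 244.14178958]
 [  0.           0.           1.        ]] [0.23802147 0.56918564 0.46043626] [-2.10137049 -0.00813167 -2.55146043]
```

View pics/top0.png

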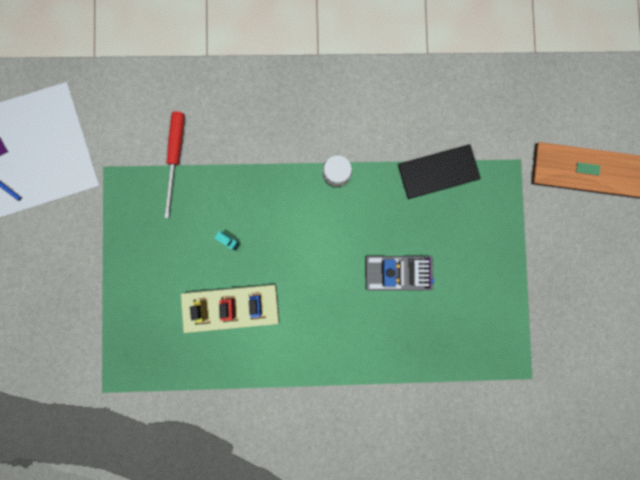

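View pics/side0.png

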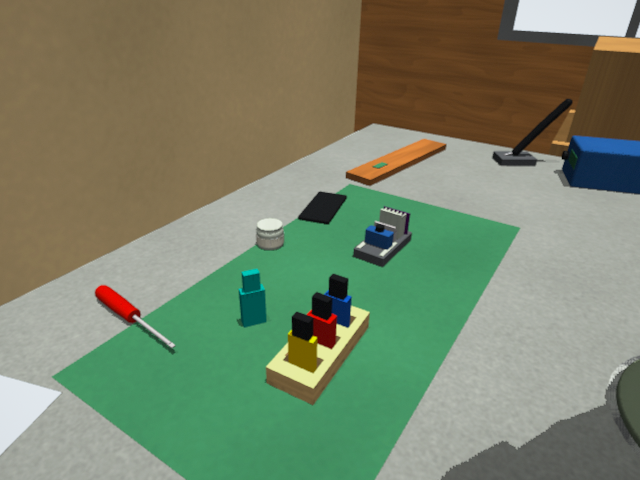

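Top view: rack near (230,308) with yellow (199,310), red (227,308) and blue (255,305); clamp at (399,273) with the jaw to the left and the heat sink to the right. Candidates for the blue spacer are the blue one at (255,305) in the rack, the turquoise decoy at (227,240), and the blue carriage at (390,272). I choose the one in the rack.

```bash
cat > h.py <<'E'
import cv2,numpy as np
from scipy.spatial.transform import Rotation as R
from workcell import observe, grab_frame, bot
def ray(f,px):
    d=np.linalg.solve(f['mtx'],np.array([px[0],px[1],1.])); return R.from_euler('xyz',f['orientation']).as_matrix()@d
def onz(f,px,z):
    d=ray(f,px); p=np.array(f['xyz']); return p+d*(z-p[2])/d[2]
def proj(f,P):
    q=f['mtx']@(R.from_euler('xyz',f['orientation']).as_matrix().T@(np.array(P)-f['xyz'])); return q[:2]/q[2]
def hsv(f): return cv2.cvtColor(f['image'],cv2.COLOR_RGB2HSV)
def big(m):
    c,_=cv2.findContours(m.astype(np.uint8),cv2.RETR_EXTERNAL,cv2.CHAIN_APPROX_NONE); return max(c,key=cv2.contourArea)
def st():
    s=observe(); print(round(s['clock'],2),np.round(s['position'],4),np.round(s['tool_rot'],4),'F',np.round(s['force'],1),'w',round(s['grip_width'],4),'ff',s['finger_force'])
E
python3 - <<'E'
from h import *
f=grab_frame('top'); h=hsv(f); 
m=cv2.inRange(h,(22,50,150),(35,150,255)); m=cv2.morphologyEx(m,cv2.MORPH_CLOSE,np.ones((25,25)))
r=cv2.minAreaRect(big(m)); b=np.array([onz(f,p,.03) for p in cv2.boxPoints(r)]); print(r);print(b.round(4),b.mean(0)); print([np.linalg.norm(b[i]-b[i-1]).round(4) for i in range(4)])
roi=np.zeros((480,640),np.uint8); roi[235:310,345:450]=1
g=(h[...,0]<50)|(h[...,0]>85)|(h[...,1]<70)
r=cv2.minAreaRect(big(cv2.morphologyEx((g*roi).astype(np.uint8),cv2.MORPH_OPEN,np.ones((3,3))))); b=np.array([onz(f,p,.02) for p in cv2.boxPoints(r)]); print(r);print(b.round(4),b.mean(0)); print([np.linalg.norm(b[i]-b[i-1]).round(4) for i in range(4)])
cv2.imwrite('pics/crop1.png',cv2.resize(f['image'][225:345,170:450,::-1],None,fx=2.8,fy=2.8,interpolation=cv2.INTER_CUBIC))
print(onz(f,(0,240),0),onz(f,(320,0),0))
E
```

```text
((229.6881103515625, 307.8811950683594), (36.71687316894531, 93.33448791503906), 84.2894058227539)
[[0.517  0.2477 0.03  ]
 [0.5292 0.08   0.03  ]
 [0.4631 0.0747 0.03  ]
 [0.4514 0.2416 0.03  ]] [0.49019857 0.16097857 0.03      ]
[np.float64(0.0659), np.float64(0.1681), np.float64(0.0663), np.float64(0.1673)]
((399.5, 273.0), (34.0, 67.0), 90.0)
[[ 0.5781 -0.0901  0.02  ]
 [ 0.575  -0.2154  0.02  ]
 [ 0.5119 -0.2128  0.02  ]
 [ 0.5153 -0.0881  0.02  ]] [ 0.54508873 -0.15160143  0.02      ]
[np.float64(0.0629), np.float64(0.1253), np.float64(0.0631), np.float64(0.1247)]
[0.6255468  0.58850972 0.        ] [ 1.0826863  -0.01780592  0.        ]
```

View pics/crop1.png

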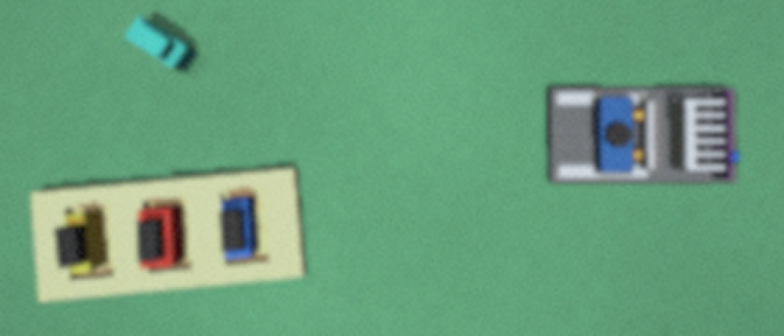

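```bash
for i in 1 2 3 4; do python3 -m crank '{"linear": [[0.344,-0.756,0.05],[0.344,-0.756,0.05],[0.344,-0.756,0.05],[0.344,-0.756,0.05],[0.344,-0.756,0.05]], "delta_rot": [[0,0,-0.605],[0,0,-0.605],[0,0,-0.605],[0,0,-0.605],[0,0,-0.605]], "fingers": [1,1,1,1,1]}'; done
python3 - <<'E'
from h import *
st(); f=grab_frame('wrist'); cv2.imwrite('pics/w1.png',f['image'][:,:,::-1]); print(f['xyz'],f['orientation'],f['mtx'][0,0]); st()
E
```

```text
clock: 0.65
position: [0.2903, 0.3977, 0.2613]
tool_rot: [-3.141, 0.001, 2.491]
force: [0.3, 1.0, -0.0]
grip_width: 0.0855
finger_force: 0.0
clock: 1.15
position: [0.3755, 0.209, 0.2738]
tool_rot: [3.141, 0.001, 2.173]
force: [0.1, 0.7, -0.3]
grip_width: 0.0854
finger_force: 0.0
clock: 1.65
position: [0.4613, 0.0199, 0.2862]
tool_rot: [3.141, 0.002, 1.857]
force: [-0.1, 1.6, 0.5]
grip_width: 0.0859
finger_force: 0.0
clock: 2.15
position: [0.5467, -0.1694, 0.2982]
tool_rot: [3.141, 0.003, 1.541]
force: [-1.0, 1.6, -0.2]
grip_width: 0.085
finger_force: 0.0
2.15 [ 0.5467 -0.1694  0.2982] [3.1414e+00 2.5000e-03 1.5411e+00] F [-1.   1.6 -0.2] w 0.085 ff 0.0
[ 0.5495745  -0.08757008  0.42349587] [ 2.81231927e+00 -1.48536467e-03 -2.96243364e-02] 346.44582785595827
2.2 [ 0.5464 -0.168   0.2979] [-3.1411e+00  1.7000e-03  1.5419e+00] F [-0.8  0.  -0.5] w 0.0857 ff 0.0
```

View pics/w1.png

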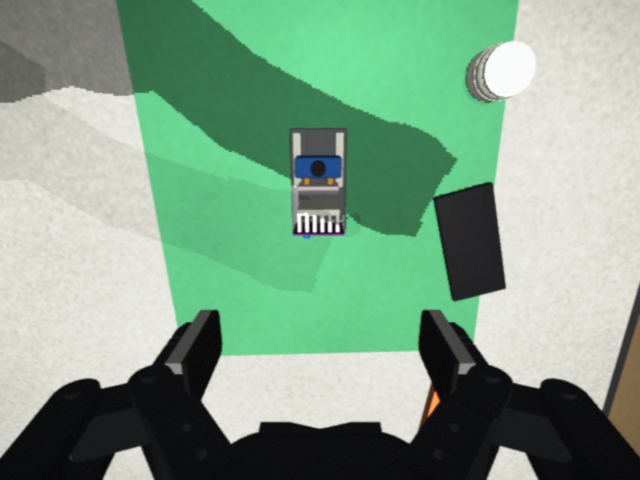

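```bash
python3 -m crank '{"linear": [[0,-0.3,-0.2],[0,-0.3,-0.4],[0,-0.3,-0.6],[0,-0.3,-0.66],[0,-0.3,-0.66]], "delta_rot": [[0,0,0],[0,0,0],[0,0,0],[0,0,0],[0,0,0]], "fingers": [1,1,1,1,1]}'
python3 - <<'E'
from h import *
f=grab_frame('wrist'); cv2.imwrite('pics/w2.png',f['image'][:,:,::-1]); print(f['xyz'],f['orientation']); 
import pickle; pickle.dump(f,open('w2.pkl','wb'))
p=proj(f,(.545,-.17,.06)).astype(int);print(p)
x,y=p; cv2.imwrite('pics/w2c.png',cv2.resize(f['image'][max(0,y-130):y+100,x-110:x+110,::-1],None,fx=2.6,fy=2.6)); print(max(0,y-130),x-110)
E
```

```text
clock: 2.7
position: [0.5434, -0.2376, 0.1287]
tool_rot: [-3.134, -0.003, 1.546]
force: [-0.2, 0.7, 1.3]
grip_width: 0.0854
finger_force: 0.0
[ 0.54680289 -0.15648728  0.25437842] [ 2.81733736  0.00649315 -0.02476092]
[319 152]
22 209
```

View pics/w2c.png

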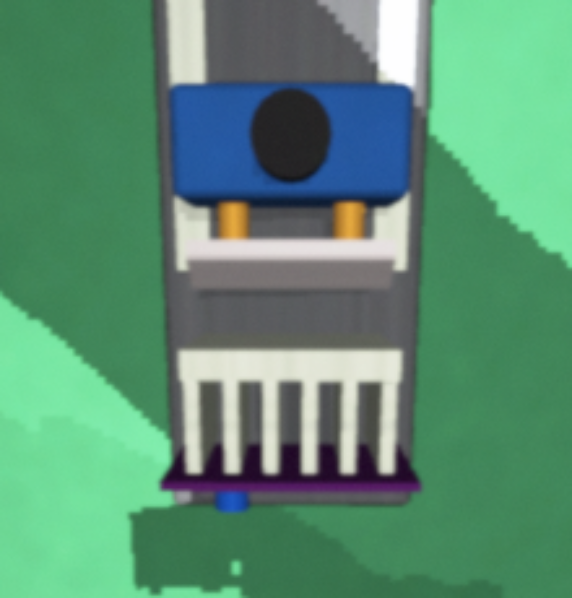

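The crop shows the heat sink's face edge at crop row 348 (columns 179–404), the jaw's crest at row 260 and the foot of its lead-in at about row 288.

Run:
```python
from h import *
import pickle; f=pickle.load(open('w2.pkl','rb'))
g=f['image'][:,:,:].mean(2)
r0,c0=22,209
c=slice(c0+int(200/2.6),c0+int(385/2.6)); prof=g[r0+85:r0+140,c].mean(1); print([(r0+85+i,int(v)) for i,v in enumerate(prof)])
def w(cx,cy,z): return onz(f,(c0+cx/2.6,r0+cy/2.6),z).round(4)
print('face',w(179,348,.072),w(404,348,.072),'jawcrest',w(190,260,.054),w(394,260,.054),'jawlip',w(290,288,.044),'crest back',w(290,240,.054))
```

```text
[(107, 117), (108, 117), (109, 117), (110, 117), (111, 117), (112, 120), (113, 146), (114, 197), (115, 221), (116, 225), (117, 225), (118, 225), (119, 220), (120, 205), (121, 182), (122, 139), (123, 120), (124, 119), (125, 117), (126, 117), (127, 117), (128, 117), (129, 117), (130, 118), (131, 116), (132, 109), (133, 92), (134, 82), (135, 84), (136, 90), (137, 92), (138, 92), (139, 92), (140, 92), (141, 92), (142, 92), (143, 92), (144, 92), (145, 92), (146, 92), (147, 92), (148, 92), (149, 92), (150, 92), (151, 92), (152, 92), (153, 93), (154, 93), (155, 104), (156, 152), (157, 209), (158, 222), (159, 222), (160, 222), (161, 222)]
face [ 0.5237 -0.1704  0.072 ] [ 0.5681 -0.1715  0.072 ] jawcrest [ 0.5249 -0.1539  0.054 ] [ 0.5678 -0.1549  0.054 ] jawlip [ 0.5457 -0.1602  0.044 ] crest back [ 0.546  -0.1504  0.054 ]
```

Gap ≈ 11 mm, so the yellow (12 mm) spacer is expected to fit with about 1 mm of spring. Next I look at the rack from close by.

```bash
for i in 1 2; do python3 -m crank '{"linear": [[-0.05,0.2,0.1],[-0.118,0.4,0.1],[-0.118,0.6,0.06],[-0.118,0.768,0.06],[-0.118,0.768,0.06]], "delta_rot": [[0,0,0.09],[0,0,0.09],[0,0,0.09],[0,0,0.09],[0,0,0.09]], "fingers": [1,1,1,1,1]}'; done
python3 - <<'E'
from h import *
st();f=grab_frame('wrist'); print(f['xyz'],f['orientation']);st() 
import pickle; pickle.dump(f,open('w3.pkl','wb'))
p=proj(f,(.487,.211,.1)).astype(int);print(p)
x,y=p; cv2.imwrite('pics/w3c.png',f['image'][:,:,::-1])
E
```

```text
clock: 3.25
position: [0.5173, -0.0395, 0.1505]
tool_rot: [3.139, -0.004, 1.602]
force: [-0.1, -0.8, -0.2]
grip_width: 0.0852
finger_force: 0.0
clock: 3.75
position: [0.4866, 0.1522, 0.1652]
tool_rot: [3.139, -0.004, 1.649]
force: [-0.6, -1.4, -0.5]
grip_width: 0.0853
finger_force: 0.0
3.75 [0.4866 0.1522 0.1652] [ 3.1394 -0.0037  1.6492] F [-0.6 -1.4 -0.5] w 0.0853 ff 0.0
[0.48036104 0.23299223 0.29109444] [ 2.81843909 -0.0034197   0.07853598]
3.8 [0.487  0.149  0.1653] [ 3.1393e+00 -2.4000e-03  1.6466e+00] F [-0.  -0.   0.4] w 0.0855 ff 0.0
[327 169]
```

View pics/w3c.png

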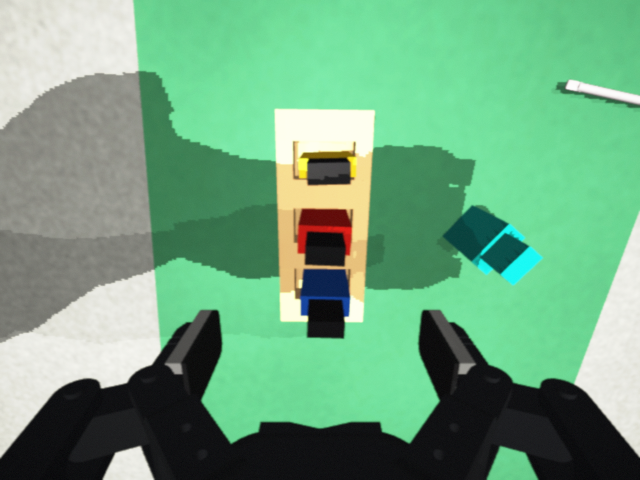

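The wrist view shows the yellow spacer at about (330,167), its grip spanning columns 306–352, with red at (325,235), blue at (326,300) and the turquoise decoy at (490,243).

Run:
```python
from h import *
import pickle; f=pickle.load(open('w3.pkl','rb')); h=hsv(f)
m=np.zeros((480,640),np.uint8); m[140:200,285:375]=(h[140:200,285:375,2]<100)&(h[140:200,285:375,1]<120)
c=big(m); r=cv2.minAreaRect(c); print(cv2.boundingRect(c),r)
for p in cv2.boxPoints(r): print(p,onz(f,p,.1).round(4))
y=cv2.inRange(h,(18,180,60),(35,255,255)); y[:140]=0;y[200:]=0
c=big(y); print(cv2.boundingRect(c)); r=cv2.minAreaRect(c)
for p in cv2.boxPoints(r): print(p,onz(f,p,.07).round(4))
g=f['image'].mean(2); print([(i,int(v),int(h[i,310:345,1].mean())) for i,v in enumerate(g[145:195,310:345].mean(1),145)])
for r in (172,180): print([int(v) for v in g[r,295:365]])
```

```text
(308, 159, 43, 26) ((328.70166015625, 171.25155639648438), (24.729068756103516, 42.13936996459961), 88.15238952636719)
[307.2443  159.57277] [0.4756 0.2156 0.1   ]
[349.36172 158.21413] [0.4981 0.2181 0.1   ]
[350.15903 182.93034] [0.4999 0.205  0.1   ]
[308.0416  184.28899] [0.4769 0.2024 0.1   ]
(300, 152, 56, 25)
[299.39584 159.89868] [0.47   0.2123 0.07  ]
[306.14633 138.68292] [0.4733 0.2253 0.07  ]
[361.00186 156.13696] [0.508  0.2176 0.07  ]
[354.25137 177.35272] [0.5052 0.2043 0.07  ]
[(145, 247, 20), (146, 247, 20), (147, 247, 20), (148, 247, 20), (149, 246, 22), (150, 237, 41), (151, 190, 101), (152, 112, 176), (153, 80, 227), (154, 78, 234), (155, 79, 233), (156, 77, 232), (157, 67, 228), (158, 38, 202), (159, 15, 98), (160, 11, 31), (161, 16, 22), (162, 36, 9), (163, 64, 5), (164, 73, 5), (165, 75, 5), (166, 75, 6), (167, 74, 6), (168, 74, 6), (169, 74, 6), (170, 74, 6), (171, 74, 7), (172, 73, 6), (173, 72, 6), (174, 68, 6), (175, 65, 6), (176, 60, 6), (177, 52, 6), (178, 47, 9), (179, 38, 9), (180, 33, 7), (181, 32, 8), (182, 32, 9), (183, 41, 46), (184, 97, 115), (185, 173, 116), (186, 201, 105), (187, 205, 102), (188, 205, 101), (189, 205, 102), (190, 205, 102), (191, 205, 102), (192, 205, 102), (193, 205, 102), (194, 205, 102)]
[168, 187, 181, 175, 176, 173, 171, 171, 172, 170, 162, 140, 107, 79, 75, 75, 75, 76, 76, 74, 75, 75, 75, 75, 75, 74, 75, 74, 74, 74, 75, 73, 74, 73, 74, 74, 74, 73, 72, 73, 72, 74, 72, 71, 72, 69, 71, 70, 70, 70, 70, 70, 71, 67, 72, 112, 157, 169, 171, 172, 180, 196, 203, 204, 204, 205, 204, 205, 204, 205]
[195, 193, 194, 194, 195, 195, 194, 194, 194, 193, 189, 161, 103, 52, 34, 31, 33, 33, 33, 33, 32, 33, 34, 32, 34, 38, 41, 41, 37, 33, 33, 32, 31, 31, 34, 31, 30, 34, 33, 31, 31, 32, 33, 32, 33, 31, 32, 32, 32, 33, 31, 32, 34, 33, 46, 96, 150, 176, 182, 193, 203, 205, 206, 205, 206, 206, 204, 201, 202, 205]
```

```bash
python3 -m crank '{"linear": [[0.004,0.15,0],[0.004,0.26,0],[0.004,0.26,0],[0.004,0.26,0],[0.004,0.26,0]], "delta_rot": [[0,0,0.04],[0,0,0.04],[0,0,0.04],[0,0,0.04],[0,0,0.04]], "fingers": [1,1,1,1,1]}'; 
python3 -c "
from h import *
st()
import pickle; f=pickle.load(open('w3.pkl','rb')); print(onz(f,(328.9,173),.1))"
```

```text
clock: 4.3
position: [0.4883, 0.2083, 0.1644]
tool_rot: [3.141, -0.0, 1.659]
force: [-0.7, -0.9, -0.5]
grip_width: 0.0851
finger_force: 0.0
4.3 [0.4883 0.2083 0.1644] [ 3.1405e+00 -3.0000e-04  1.6594e+00] F [-0.7 -0.9 -0.5] w 0.0851 ff 0.0
[0.48781699 0.20944052 0.1       ]
```

```bash
python3 -m crank '{"linear": [[-0.002,0.004,-0.1],[-0.002,0.004,-0.2],[-0.002,0.004,-0.28],[-0.002,0.004,-0.3],[-0.002,0.004,-0.3]], "delta_rot": [[0,0,0.01],[0,0,0.01],[0,0,0.01],[0,0,0.01],[0,0,0.01]], "fingers": [1,1,1,1,1]}' 40
python3 -m crank '{"linear": [[0,0,0],[0,0,0],[0,0,0],[0,0,0],[0,0,0]], "delta_rot": [[0,0,0],[0,0,0],[0,0,0],[0,0,0],[0,0,0]], "fingers": [-1,-1,-1,-1,-1]}' 40
python3 -m crank '{"linear": [[0,0,0],[0,0,0],[0,0,0],[0,0,0],[0,0,0]], "delta_rot": [[0,0,0],[0,0,0],[0,0,0],[0,0,0],[0,0,0]], "fingers": [-1,-1,-1,-1,-1]}' 40
```

```text
clock: 4.8
position: [0.4875, 0.2095, 0.0885]
tool_rot: [-3.141, 0.0, 1.665]
force: [-0.0, -0.1, 0.7]
grip_width: 0.0856
finger_force: 0.0
clock: 5.3
position: [0.4875, 0.2107, 0.0887]
tool_rot: [3.141, -0.0, 1.666]
force: [-1.4, 0.9, 5.9]
grip_width: 0.0232
finger_force: 41.0
clock: 5.8
position: [0.4875, 0.2107, 0.0887]
tool_rot: [3.141, -0.0, 1.666]
force: [-0.8, -0.8, 7.0]
grip_width: 0.0232
finger_force: 41.0
```

```bash
python3 -m crank '{"linear": [[0,0,0.06],[0,0,0.14],[0,0,0.24],[0,0,0.32],[0,0,0.32]], "delta_rot": [[0,0,0],[0,0,0],[0,0,0],[0,0,0],[0,0,0]], "fingers": [-1,-1,-1,-1,-1]}'
for i in 1 2; do python3 -m crank '{"linear": [[0.02,-0.12,0],[0.045,-0.28,0],[0.075,-0.46,0],[0.1,-0.63,0],[0.117,-0.73,0]], "delta_rot": [[0,0,-0.02],[0,0,-0.05],[0,0,-0.08],[0,0,-0.1],[0,0,-0.115]], "fingers": [-1,-1,-1,-1,-1]}'; done
python3 -m crank '{"linear": [[0,0,0],[0,0,0],[0,0,0]], "delta_rot": [[0,0,0],[0,0,0],[0,0,0]], "fingers": [-1,-1,-1]}'
python3 - <<'E'
from h import *
st();f=grab_frame('wrist'); st() 
import pickle; pickle.dump(f,open('w4.pkl','wb'))
cv2.imwrite('pics/w4.png',f['image'][:,:,::-1])
for P in [(.524,-.171,.072),(.568,-.172,.072),(.546,-.165,.18)]: print(proj(f,P))
E
```

```text
clock: 6.3
position: [0.4883, 0.2109, 0.1705]
tool_rot: [3.139, -0.002, 1.666]
force: [-0.3, -0.7, -0.2]
grip_width: 0.0232
finger_force: 40.2
clock: 6.8
position: [0.5164, 0.0247, 0.168]
tool_rot: [-3.141, 0.001, 1.603]
force: [0.4, 1.1, 0.3]
grip_width: 0.0231
finger_force: 39.6
clock: 7.3
position: [0.5454, -0.1581, 0.1679]
tool_rot: [-3.141, 0.001, 1.543]
force: [0.7, 1.2, 0.9]
grip_width: 0.0233
finger_force: 39.6
clock: 7.6
position: [0.5457, -0.1533, 0.1679]
tool_rot: [-3.141, -0.001, 1.547]
force: [0.0, -0.3, -1.0]
grip_width: 0.0235
finger_force: 39.6
7.6 [ 0.5457 -0.1533  0.1679] [-3.1409e+00 -6.0000e-04  1.5469e+00] F [ 0.  -0.3 -1. ] w 0.0235 ff 39.578320384025574
7.65 [ 0.5458 -0.1532  0.168 ] [-3.1411e+00 -6.0000e-04  1.5472e+00] F [ 0.1 -0.2 -0.8] w 0.0231 ff 39.57833111286163
[288.41217777 276.01742544]
[351.49967787 275.93695188]
[319.80940231 373.23891735]
```

View pics/w4.png

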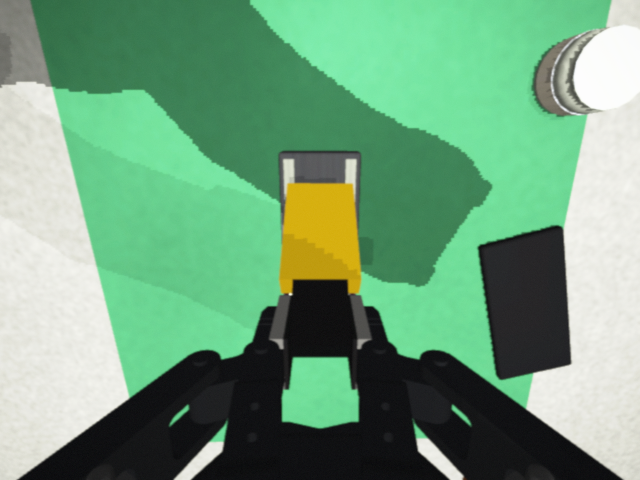

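The yellow spacer is held squarely; its foot edge is at row 183, columns 288–355, and its shoulder at row 293. I check tilt and offset from these.

Run:
```python
from h import *
import pickle; f=pickle.load(open('w4.pkl','rb'))
h=hsv(f); m=cv2.inRange(h,(18,150,60),(30,255,255)); c=big(m); x,y,w,hh=cv2.boundingRect(c); print(x,y,w,hh)
for r in (y,y+1,y+2,y+5,y+hh-14): 
    xs=np.where(m[r])[0]; print(r,xs.min() if len(xs) else 0,xs.max() if len(xs) else 0)
print('foot',onz(f,(288,183),.088),onz(f,(355,183),.088)); print('shoulder',onz(f,(280,293),.15),onz(f,(361,293),.15))
```

```text
279 183 82 111
183 294 344
184 288 351
185 288 352
188 287 352
280 280 360
foot [ 0.52868033 -0.1038311   0.088     ] [ 0.56831249 -0.10478     0.088     ]
shoulder [ 0.52819501 -0.14452923  0.15      ] [ 0.56542892 -0.14542867  0.15      ]
```

The spacer has pivoted in the pads: its foot is about 40 mm towards +y, a tilt of roughly 30°. I will straighten it gently against the rack's outer −y end wall, which is flat and 30 mm high, then carry it slowly.

```bash
python3 -m crank '{"linear": [[-0.005,0.016,0],[-0.015,0.05,0],[-0.03,0.1,0],[-0.05,0.16,0],[-0.07,0.22,0]], "delta_rot": [[0,0,0.01],[0,0,0.03],[0,0,0.05],[0,0,0.06],[0,0,0.08]], "fingers": [-1,-1,-1,-1,-1]}' 40 | grep pos
python3 -m crank '{"linear": [[-0.02,0.06,0],[-0.04,0.12,0],[-0.06,0.18,0],[-0.08,0.24,0],[-0.09,0.28,0]], "delta_rot": [[0,0,0.02],[0,0,0.04],[0,0,0.06],[0,0,0.07],[0,0,0.08]], "fingers": [-1,-1,-1,-1,-1]}' | grep pos
python3 -m crank '{"linear": [[-0.02,0.05,0],[-0.03,0.1,0],[-0.04,0.13,0],[-0.04,0.15,0],[-0.04,0.15,0]], "delta_rot": [[0,0,0.01],[0,0,0.02],[0,0,0.03],[0,0,0.03],[0,0,0.03]], "fingers": [-1,-1,-1,-1,-1]}' | grep pos
python3 - <<'E'
from h import *
st();f=grab_frame('wrist')
h=hsv(f); m=cv2.inRange(h,(18,150,60),(30,255,255)); c=big(m); x,y,w,hh=cv2.boundingRect(c); print(x,y,w,hh)
for r in (y+3,y+hh-14): 
    xs=np.where(m[r])[0]; print(r,xs.min(),xs.max())
cv2.imwrite('pics/w5.png',f['image'][:,:,::-1])
E
```

```text
position: [0.5278, -0.0977, 0.1683]
position: [0.5052, -0.0276, 0.1683]
position: [0.4959, 0.0085, 0.1683]
9.15 [0.4959 0.0085 0.1683] [ 3.1416 -0.      1.6458] F [ 0.1  0.2 -0.2] w 0.0232 ff 39.58101153373718
280 183 81 110
186 287 352
279 280 360
```

```bash
python3 -m crank '{"linear": [[0,0,-0.05],[0,0,-0.12],[0,0,-0.2],[0,0,-0.28],[0,0,-0.32]], "delta_rot": [[0,0,0],[0,0,0],[0,0,0],[0,0,0],[0,0,0]], "fingers": [-1,-1,-1,-1,-1]}' 40 | egrep 'pos|force'
for i in 1 2 3; do python3 -m crank '{"linear": [[0,0.012,0],[0,0.024,0],[0,0.036,0],[0,0.048,0],[0,0.06,0]], "delta_rot": [[0,0,0],[0,0,0],[0,0,0],[0,0,0],[0,0,0]], "fingers": [-1,-1,-1,-1,-1]}' | egrep 'pos|^force'; done
```

```text
position: [0.495, 0.0074, 0.0862]
force: [0.2, -0.0, 0.2]
finger_force: 39.6
position: [0.4961, 0.0235, 0.0888]
force: [-0.2, 0.1, -0.7]
position: [0.4962, 0.037, 0.0887]
force: [-0.4, -7.0, 3.7]
position: [0.4962, 0.0521, 0.0887]
force: [0.3, -7.9, 4.2]
```

```bash
python3 -m crank '{"linear": [[0,0.012,0],[0,0.024,0],[0,0.036,0],[0,0.048,0],[0,0.05,0]], "delta_rot": [[0,0,0],[0,0,0],[0,0,0],[0,0,0],[0,0,0]], "fingers": [-1,-1,-1,-1,-1]}' | egrep 'pos|^force'
for i in 1 2 3; do python3 -m crank '{"linear": [[0,0.004,0],[0,0.008,0]], "delta_rot": [[0,0,0],[0,0,0]], "fingers": [-1,-1]}' | egrep 'pos|^force'; done
python3 - <<'E'
from h import *
f=grab_frame('wrist')
h=hsv(f); m=cv2.inRange(h,(18,150,60),(30,255,255)); c=big(m); x,y,w,hh=cv2.boundingRect(c); print(x,y,w,hh)
cv2.imwrite('pics/w6.png',f['image'][:,:,::-1])
E
```

```text
position: [0.496, 0.0652, 0.0886]
force: [-0.6, -5.7, 3.3]
position: [0.4959, 0.0668, 0.0886]
force: [-1.0, -5.0, 3.5]
position: [0.4959, 0.0688, 0.0886]
force: [0.3, -5.9, 2.8]
position: [0.4958, 0.0708, 0.0885]
force: [-1.0, -5.4, 3.6]
284 272 7 23
```

```bash
for i in 1 2; do python3 -m crank '{"linear": [[0,0.004,0],[0,0.006,0],[0,0.006,0]], "delta_rot": [[0,0,0],[0,0,0],[0,0,0]], "fingers": [-1,-1,-1]}' | egrep 'pos|^force'; done
python3 -c "
from h import *
cv2.imwrite('pics/s6.png',cv2.resize(grab_frame('side')['image'][240:440,200:440,::-1],None,fx=3,fy=3))"
```

```text
position: [0.4958, 0.0722, 0.0885]
force: [-2.1, -6.6, 2.1]
position: [0.4957, 0.0736, 0.0885]
force: [-1.3, -7.3, 3.4]
```

View pics/s6.png

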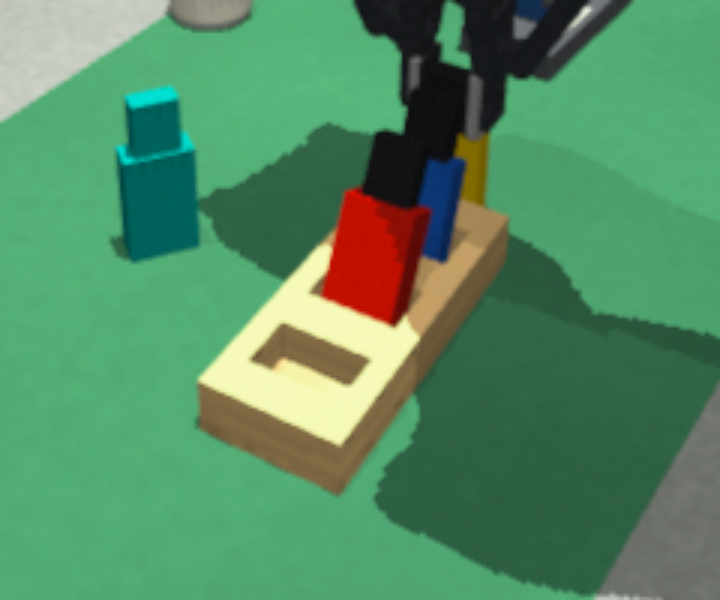

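Crop: the red spacer at (375,260) leans. My carry height (foot at 0.088) was below the grips' tops (0.100), which also explains how the yellow one got tilted. I'll set red right afterwards; first I check the yellow.

```bash
python3 -m crank '{"linear": [[0,-0.02,0],[0,-0.06,0],[0,-0.1,0.08],[0,-0.1,0.2],[0,-0.1,0.32]], "delta_rot": [[0,0,0],[0,0,0],[0,0,0],[0,0,0],[0,0,0]], "fingers": [-1,-1,-1,-1,-1]}' | egrep 'pos|^force'
cat > tilt.py <<'E'
from h import *
s=observe();f=grab_frame('wrist')
h=hsv(f); m=cv2.inRange(h,(18,150,60),(30,255,255)); c=big(m); x,y,w,hh=cv2.boundingRect(c); print('yellow',x,y,w,hh)
p=np.array(s['position'])
for t in (0,.1,.2,.3,.6):
    q=[p+[0,a*np.cos(t)+b*np.sin(t),.002+a*np.sin(t)-b*np.cos(t)] for a,b in ((.006,.083),(.006,.021),(-.006,.083))]
    print(t,[proj(f,v).round(0).tolist() for v in q])
cv2.imwrite('pics/w7.png',f['image'][:,:,::-1])
E
python3 tilt.py
```

```text
position: [0.4956, 0.0484, 0.1692]
force: [1.0, 0.2, 0.1]
yellow 285 258 71 46
0 [[320.0, 251.0], [320.0, 296.0], [318.0, 268.0]]
0.1 [[321.0, 239.0], [320.0, 293.0], [319.0, 256.0]]
0.2 [[322.0, 227.0], [320.0, 290.0], [320.0, 244.0]]
0.3 [[323.0, 216.0], [321.0, 287.0], [321.0, 232.0]]
0.6 [[326.0, 183.0], [322.0, 282.0], [324.0, 198.0]]
```

View pics/w7.png

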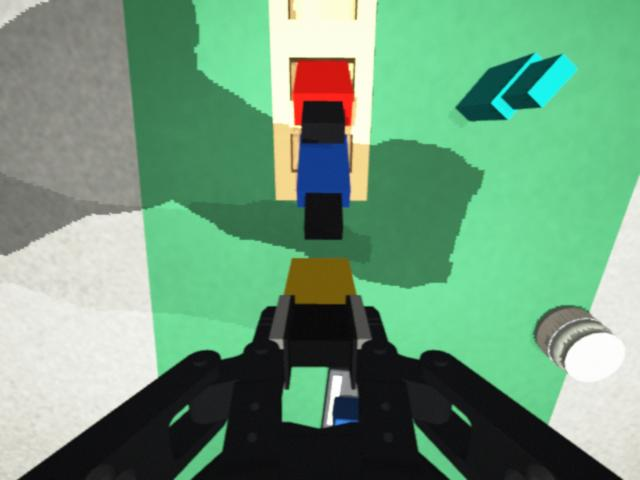

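Yellow's foot is at row 258, so the spacer is upright to within about 0.06 rad. Red and blue lean towards −y in their wells, to be mended later. I carry the yellow slowly to the clamp.

```bash
python3 -m crank '{"linear": [[0.005,-0.016,0],[0.012,-0.05,0],[0.025,-0.1,0],[0.04,-0.16,0],[0.05,-0.22,0]], "delta_rot": [[0,0,-0.01],[0,0,-0.02],[0,0,-0.03],[0,0,-0.04],[0,0,-0.05]], "fingers": [-1,-1,-1,-1,-1]}' | grep pos
python3 -m crank '{"linear": [[0.02,-0.06,0],[0.04,-0.12,0],[0.06,-0.18,0],[0.08,-0.24,0],[0.09,-0.3,0]], "delta_rot": [[0,0,-0.02],[0,0,-0.04],[0,0,-0.06],[0,0,-0.07],[0,0,-0.08]], "fingers": [-1,-1,-1,-1,-1]}' | grep pos
python3 -m crank '{"linear": [[0.02,-0.06,0],[0.04,-0.12,0],[0.055,-0.18,0],[0.06,-0.23,0],[0.06,-0.264,0]], "delta_rot": [[0,0,-0.02],[0,0,-0.04],[0,0,-0.05],[0,0,-0.06],[0,0,-0.06]], "fingers": [-1,-1,-1,-1,-1]}' | grep pos
python3 -m crank '{"linear": [[0,-0.02,0],[0,-0.03,0],[0,-0.03,0],[0,-0.03,0]], "delta_rot": [[0,0,0],[0,0,0],[0,0,0],[0,0,0]], "fingers": [-1,-1,-1,-1]}' | egrep 'pos|rot|^force'
python3 tilt.py
```

```text
position: [0.5083, -0.0074, 0.1675]
position: [0.5307, -0.0825, 0.1675]
position: [0.5458, -0.1479, 0.1682]
position: [0.5459, -0.1534, 0.1683]
tool_rot: [-3.142, -0.0, 1.546]
force: [0.4, 0.4, -0.6]
yellow 284 258 72 46
0 [[319.0, 251.0], [318.0, 296.0], [319.0, 268.0]]
0.1 [[318.0, 239.0], [318.0, 293.0], [319.0, 256.0]]
0.2 [[318.0, 227.0], [318.0, 290.0], [318.0, 244.0]]
0.3 [[317.0, 216.0], [318.0, 288.0], [318.0, 232.0]]
0.6 [[316.0, 183.0], [318.0, 282.0], [317.0, 198.0]]
```

```bash
python3 -m crank '{"linear": [[0,0,-0.02],[0,0,-0.06],[0,0,-0.09],[0,0,-0.107],[0,0,-0.107]], "delta_rot": [[0,0,0],[0,0,0],[0,0,0],[0,0,0],[0,0,0]], "fingers": [-1,-1,-1,-1,-1]}' | egrep 'pos|^force'
for i in 1 2 3 4; do python3 -m crank '{"linear": [[0,-0.004,0],[0,-0.008,0],[0,-0.008,0]], "delta_rot": [[0,0,0],[0,0,0],[0,0,0]], "fingers": [-1,-1,-1]}' | egrep 'pos|^force'; done
```

```text
position: [0.5454, -0.1539, 0.1407]
force: [-0.1, -0.5, 0.0]
position: [0.546, -0.1562, 0.1418]
force: [-0.0, 0.2, -0.3]
position: [0.5458, -0.1582, 0.1416]
force: [0.5, 0.1, -0.7]
position: [0.5458, -0.1602, 0.1416]
force: [0.3, 0.1, -0.2]
position: [0.5458, -0.1616, 0.1415]
force: [-0.5, 3.2, 2.0]
```

```bash
for i in 1 2 3 ; do python3 -m crank '{"linear": [[0,-0.002,0],[0,-0.004,0],[0,-0.004,0]], "delta_rot": [[0,0,0],[0,0,0],[0,0,0]], "fingers": [-1,-1,-1]}' | egrep 'pos|^force'; done; python3 tilt.py
```

```text
position: [0.5458, -0.1625, 0.1416]
force: [-0.9, 5.8, 2.7]
position: [0.5458, -0.1634, 0.1415]
force: [-1.0, 6.7, 3.3]
position: [0.5458, -0.1644, 0.1416]
force: [-1.3, 5.7, 3.9]
yellow 283 253 74 50
0 [[319.0, 251.0], [318.0, 297.0], [319.0, 268.0]]
0.1 [[318.0, 239.0], [318.0, 293.0], [319.0, 256.0]]
0.2 [[318.0, 227.0], [318.0, 290.0], [318.0, 244.0]]
0.3 [[317.0, 216.0], [318.0, 288.0], [318.0, 232.0]]
0.6 [[316.0, 183.0], [318.0, 282.0], [317.0, 198.0]]
```

```bash
python3 -m crank '{"linear": [[0,0.008,0],[0,0.008,0]], "delta_rot": [[0,0,0],[0,0,0]], "fingers": [-1,-1]}' | egrep 'pos|^force'
for i in 1 2 3 4 ; do python3 -m crank '{"linear": [[0,0,-0.006],[0,0,-0.012],[0,0,-0.016],[0,0,-0.016]], "delta_rot": [[0,0,0],[0,0,0],[0,0,0],[0,0,0]], "fingers": [-1,-1,-1,-1]}' | egrep 'pos|^force'; done
```

```text
position: [0.5459, -0.1632, 0.1415]
force: [0.2, 0.3, -0.4]
position: [0.5457, -0.1631, 0.1373]
force: [0.5, -0.4, -0.2]
position: [0.5458, -0.163, 0.1334]
force: [0.6, 0.7, -0.2]
position: [0.5458, -0.163, 0.1294]
force: [-0.2, 1.0, -0.1]
position: [0.5458, -0.1632, 0.1255]
force: [-0.3, -1.9, -0.6]
```

```bash
for i in 1 2 3 ; do python3 -m crank '{"linear": [[0,0,-0.004],[0,0,-0.008],[0,0,-0.008]], "delta_rot": [[0,0,0],[0,0,0],[0,0,0]], "fingers": [-1,-1,-1]}' | egrep 'pos|^force'; done
```

```text
position: [0.5461, -0.1633, 0.1239]
force: [0.5, -1.3, 5.4]
position: [0.5462, -0.1632, 0.1217]
force: [0.3, -2.3, 3.1]
position: [0.5459, -0.1632, 0.1195]
force: [0.6, -2.6, 2.1]
```

```bash
for i in 1 2 3 4; do python3 -m crank '{"linear": [[0,0,-0.004],[0,0,-0.008],[0,0,-0.012],[0,0,-0.016],[0,0,-0.016]], "delta_rot": [[0,0,0],[0,0,0],[0,0,0],[0,0,0],[0,0,0]], "fingers": [-1,-1,-1,-1,-1]}' | egrep 'pos|^force'; done
```

```text
position: [0.5457, -0.1631, 0.1153]
force: [0.7, -3.3, -0.2]
position: [0.5458, -0.163, 0.1114]
force: [0.8, -3.8, -0.3]
position: [0.5458, -0.163, 0.1074]
force: [0.9, -3.7, -0.4]
position: [0.5458, -0.163, 0.1034]
force: [0.6, -4.2, -0.3]
```

```bash
for i in 1 2 3 4; do python3 -m crank '{"linear": [[0,0,-0.004],[0,0,-0.005],[0,0,-0.005]], "delta_rot": [[0,0,0],[0,0,0],[0,0,0]], "fingers": [-1,-1,-1]}' | egrep 'pos|^force'; done; python3 tilt.py
```

```text
position: [0.5458, -0.163, 0.1022]
force: [0.5, -3.9, 1.3]
position: [0.5458, -0.163, 0.101]
force: [0.4, -4.6, 2.1]
position: [0.5459, -0.163, 0.0997]
force: [0.0, -4.0, 1.5]
position: [0.546, -0.163, 0.0995]
force: [-5.0, -0.7, 23.8]
yellow 284 270 73 33
0 [[318.0, 251.0], [318.0, 297.0], [319.0, 268.0]]
0.1 [[318.0, 239.0], [318.0, 293.0], [319.0, 256.0]]
0.2 [[318.0, 227.0], [318.0, 290.0], [318.0, 244.0]]
0.3 [[317.0, 216.0], [318.0, 288.0], [318.0, 232.0]]
0.6 [[316.0, 183.0], [317.0, 282.0], [317.0, 198.0]]
```

Reached the floor with the jaw pressing about 4 N sideways. I relax slightly, let go, rise and look.

```bash
python3 -m crank '{"linear": [[0,0,0.003],[0,0,0.004]], "delta_rot": [[0,0,0],[0,0,0]], "fingers": [-1,-1]}' | egrep 'pos|^force'
python3 -m crank '{"linear": [[0,0,0],[0,0,0],[0,0,0],[0,0,0],[0,0,0]], "delta_rot": [[0,0,0],[0,0,0],[0,0,0],[0,0,0],[0,0,0]], "fingers": [0.2,0.4,0.6,0.6,0.6]}' | egrep 'pos|force|width'
python3 -m crank '{"linear": [[0,0,0.04],[0,0,0.15],[0,0,0.3],[0,-0.1,0.4],[0,-0.3,0.4]], "delta_rot": [[0,0,0],[0,0,0],[0,0,0],[0,0,0],[0,0,0]], "fingers": [1,1,1,1,1]}' | egrep 'pos|^force'
python3 - <<'E'
from h import *
f=grab_frame('wrist'); import pickle; pickle.dump(f,open('w8.pkl','wb'))
cv2.imwrite('pics/w8.png',cv2.resize(f['image'][60:260,200:440,::-1],None,fx=3,fy=3))
E
```

```text
position: [0.5458, -0.163, 0.0996]
force: [-0.0, -4.7, 1.3]
position: [0.5458, -0.1629, 0.0995]
force: [-0.2, 0.0, -0.5]
grip_width: 0.0687
finger_force: 0.0
position: [0.5482, -0.2361, 0.2036]
force: [2.2, -0.5, -0.0]
```

View pics/w8.png

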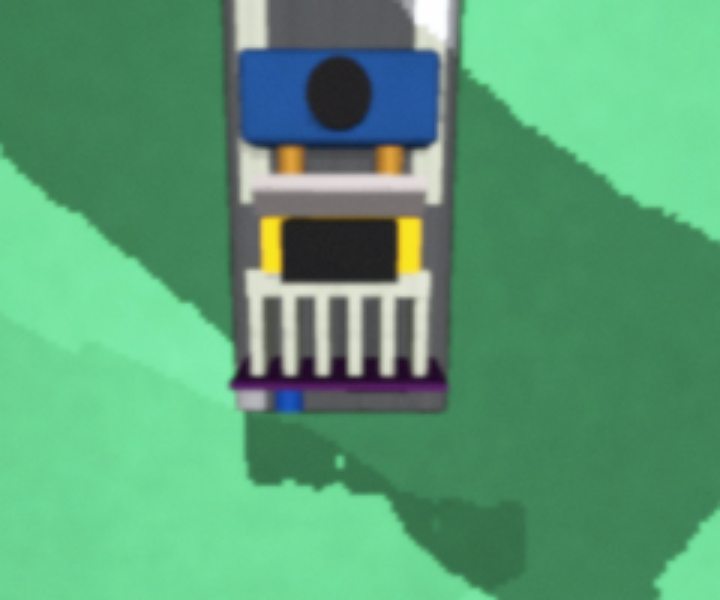

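The yellow spacer stands flush against the face and is square. I compare the jaw position with before and measure the red and blue leans by going back over the rack.

```bash
python3 - <<'E'
from h import *
import pickle
for n,c in (('w2',(275,365)),('w8',(285,340))):
    f=pickle.load(open(n+'.pkl','rb')); g=f['image'].mean(2)[:,c[0]:c[1]].mean(1)
    print(n,[(i,int(g[i])) for i in range(108,165)])
    rows=np.arange(480)
f=pickle.load(open('w8.pkl','rb')); print([onz(f,(313,60+r/3),z).round(4)[1] for r,z in((190,.054),(213,.044),(217,.082),(270,.072),(270,.082),(284,.112))], onz(f,(200+262/3,60+230/3),.082),onz(f,(200+421/3,60+230/3),.082))
E
for i in 1 2; do python3 -m crank '{"linear": [[-0.03,0.16,0],[-0.06,0.32,0],[-0.09,0.48,0],[-0.11,0.64,0],[-0.11,0.7,0]], "delta_rot": [[0,0,0.02],[0,0,0.05],[0,0,0.07],[0,0,0.1],[0,0,0.1]], "fingers": [1,1,1,1,1]}'|egrep 'pos|rot'; done
python3 - <<'E'
from h import *
import pickle
f=grab_frame('wrist'); pickle.dump(f,open('w9.pkl','wb'))
cv2.imwrite('pics/w9.png',f['image'][:330,150:500,::-1]); h=hsv(f); st()
for n,lo,hi in (('red',(0,150,80),(8,255,255)),('blue',(105,150,60),(125,255,255))):
    c=big(cv2.inRange(h,lo,hi)); print(n,cv2.boundingRect(c))
m=(h[...,2]<90).astype(np.uint8); m[330:]=0
k,_=cv2.findContours(m,0,1)
for c in k:
    if 300<cv2.contourArea(c)<3000: print('dark',cv2.boundingRect(c))
E
```

```text
w2 [(108, 135), (109, 135), (110, 135), (111, 135), (112, 137), (113, 158), (114, 199), (115, 218), (116, 222), (117, 222), (118, 221), (119, 217), (120, 204), (121, 183), (122, 145), (123, 128), (124, 127), (125, 124), (126, 117), (127, 114), (128, 114), (129, 114), (130, 114), (131, 113), (132, 107), (133, 93), (134, 85), (135, 86), (136, 91), (137, 92), (138, 92), (139, 92), (140, 92), (141, 92), (142, 92), (143, 92), (144, 92), (145, 92), (146, 92), (147, 92), (148, 92), (149, 92), (150, 92), (151, 92), (152, 92), (153, 93), (154, 93), (155, 103), (156, 149), (157, 204), (158, 216), (159, 216), (160, 216), (161, 216), (162, 216), (163, 216), (164, 216)]
w8 [(108, 52), (109, 76), (110, 100), (111, 107), (112, 111), (113, 116), (114, 118), (115, 118), (116, 120), (117, 143), (118, 190), (119, 216), (120, 221), (121, 218), (122, 204), (123, 177), (124, 135), (125, 117), (126, 115), (127, 114), (128, 114), (129, 115), (130, 114), (131, 109), (132, 94), (133, 76), (134, 71), (135, 71), (136, 71), (137, 71), (138, 71), (139, 71), (140, 71), (141, 71), (142, 71), (143, 71), (144, 71), (
[... 159 characters left out ...]
(159, 158), (160, 140), (161, 139), (162, 139), (163, 138), (164, 137)]
[np.float64(-0.1532), np.float64(-0.1588), np.float64(-0.1591), np.float64(-0.1714), np.float64(-0.1708), np.float64(-0.1716)] [ 0.52883649 -0.16160551  0.082     ] [ 0.56500541 -0.16232192  0.082     ]
position: [0.5178, -0.0594, 0.2]
tool_rot: [-3.141, -0.002, 1.602]
position: [0.4904, 0.1154, 0.1999]
tool_rot: [3.142, -0.001, 1.654]
26.4 [0.4908 0.1161 0.1998] [ 3.1413e+00 -1.1000e-03  1.6545e+00] F [-0.4  3.4  0.1] w 0.085 ff 0.0
red (299, 155, 48, 63)
blue (302, 218, 42, 59)
dark (420, 310, 43, 20)
dark (177, 310, 44, 20)
dark (307, 268, 31, 41)
dark (305, 201, 36, 40)
dark (468, 174, 40, 36)
dark (435, 158, 56, 50)
```

View pics/w9.png

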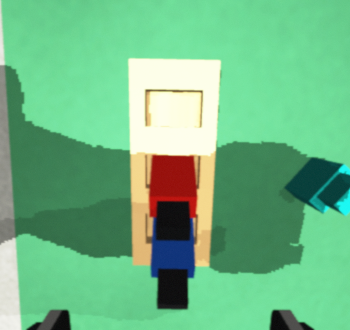

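Compared with before, the jaw moved about 1.2 mm, so yellow is gripped by the spring. Red (grip top to row 241) and blue (to row 309) both lean towards −y. I work out where their grips are in order to push them upright with shut fingers.

Run:
```python
from h import *
import pickle
f=pickle.load(open('w9.pkl','rb'))
for n,top,bot,c in (('red',201,241,323),('blue',268,309,322.5)):
    print(n,[onz(f,(c,bot),z).round(4).tolist() for z in (.08,.09,.1)], 'grip +y base',onz(f,(c,top),.07).round(4))
# well / rack outline
h=hsv(f)
for r,cc in ((58,1),(267,1)): print(onz(f,(150+172,r),.03).round(4))
print('empty well',onz(f,(150+174,90),.03).round(4),onz(f,(150+174,127),.03).round(4))
```

```text
red [[0.4933, 0.1152, 0.08], [0.493, 0.1185, 0.09], [0.4926, 0.1218, 0.1]] grip +y base [0.491  0.1433 0.07  ]
blue [[0.4979, 0.058, 0.08], [0.4973, 0.0636, 0.09], [0.4967, 0.0693, 0.1]] grip +y base [0.4953 0.0892 0.07  ]
[0.4818 0.2452 0.03  ]
[0.4965 0.0733 0.03  ]
empty well [0.4853 0.2229 0.03  ] [0.4877 0.1955 0.03  ]
```

```bash
python3 -m crank '{"linear": [[0.006,-0.05,0],[0.006,-0.072,0],[0.006,-0.072,0],[0.006,-0.072,0],[0.006,-0.072,0]], "delta_rot": [[0,0,0],[0,0,0],[0,0,0],[0,0,0],[0,0,0]], "fingers": [-1,-1,-1,-1,-1]}' 30 | egrep 'pos|width'
python3 -m crank '{"linear": [[0,0,-0.1],[0,0,-0.2],[0,0,-0.3],[0,0,-0.38],[0,0,-0.4]], "delta_rot": [[0,0,0],[0,0,0],[0,0,0],[0,0,0],[0,0,0]], "fingers": [-1,-1,-1,-1,-1]}' | egrep 'pos|width|^force'
for i in 1 2 3; do python3 -m crank '{"linear": [[0,0.012,0],[0,0.024,0],[0,0.036,0],[0,0.048,0],[0,0.056,0]], "delta_rot": [[0,0,0],[0,0,0],[0,0,0],[0,0,0],[0,0,0]], "fingers": [-1,-1,-1,-1,-1]}' | egrep 'pos|^force'; done
```

```text
position: [0.4924, 0.0937, 0.1996]
grip_width: 0.0125
position: [0.4915, 0.0938, 0.0979]
force: [-0.3, -0.7, -0.2]
grip_width: 0.0001
position: [0.4925, 0.1086, 0.1]
force: [-0.1, 0.2, 0.3]
position: [0.4923, 0.1223, 0.0995]
force: [0.1, 0.3, -1.0]
position: [0.4923, 0.1364, 0.0995]
force: [-0.3, 0.9, 0.0]
```

```bash
python3 -m crank '{"linear": [[0,0.008,0],[0,0.016,0],[0,0.022,0],[0,0.022,0]], "delta_rot": [[0,0,0],[0,0,0],[0,0,0],[0,0,0]], "fingers": [-1,-1,-1,-1]}' | egrep 'pos|^force'
python3 -m crank '{"linear": [[0,-0.05,0],[0,-0.12,0],[0,-0.12,0.12],[0,-0.12,0.28],[0,-0.12,0.28]], "delta_rot": [[0,0,0],[0,0,0],[0,0,0],[0,0,0],[0,0,0]], "fingers": [-1,-1,-1,-1,-1]}' | egrep 'pos|^force'
python3 -m crank '{"linear": [[0.01,-0.15,0],[0.016,-0.3,0],[0.016,-0.3,0],[0.016,-0.3,0]], "delta_rot": [[0,0,0],[0,0,0],[0,0,0],[0,0,0]], "fingers": [-1,-1,-1,-1]}' | egrep 'pos|^force'
python3 - <<'E'
from h import *
f=grab_frame('wrist'); cv2.imwrite('pics/w10.png',f['image'][:300,150:500,::-1])
h=hsv(f)
for n,lo,hi in (('red',(0,150,80),(8,255,255)),('blue',(105,150,60),(125,255,255))):
    print(n,cv2.boundingRect(big(cv2.inRange(h,lo,hi))))
m=(h[...,2]<90).astype(np.uint8); m[330:]=0
for c in cv2.findContours(m,0,1)[0]:
    x,y,w,hh=cv2.boundingRect(c)
    if 280<x<350 and w>20: print('dark',x,y,w,hh,[onz(f,(x+w/2,y+hh),z).round(4).tolist() for z in (.09,.1)])
for c in (.1594,.1634): print('red upright pred',c,[proj(f,(.492,c+d,.1)).round(0).tolist() for d in (.006,-.006)])
E
```

```text
position: [0.4923, 0.1417, 0.0995]
force: [-0.2, 0.6, -0.3]
position: [0.4941, 0.1104, 0.1733]
force: [0.2, 0.3, -0.9]
position: [0.4961, 0.0351, 0.1694]
force: [0.2, 1.0, -0.1]
red (292, 18, 65, 54)
blue (298, 116, 53, 72)
dark 286 296 68 34 [[0.5007, -0.0158, 0.09], [0.5002, -0.0094, 0.1]]
dark 304 172 41 48 [[0.4975, 0.0618, 0.09], [0.4971, 0.0645, 0.1]]
dark 296 59 59 13 [[0.4913, 0.1434, 0.09], [0.4913, 0.1421, 0.1]]
dark 302 10 47 40 [[0.4905, 0.1538, 0.09], [0.4905, 0.152, 0.1]]
red upright pred 0.1594 [[331.0, 19.0], [329.0, 47.0]]
red upright pred 0.1634 [[332.0, 10.0], [329.0, 38.0]]
```

Red now stands with its grip's −y edge at y≈0.152, as predicted for upright. Blue next.

```bash
python3 -m crank '{"linear": [[0,0,-0.08],[0,0,-0.16],[0,0,-0.24],[0,0,-0.3],[0,0,-0.3]], "delta_rot": [[0,0,0],[0,0,0],[0,0,0],[0,0,0],[0,0,0]], "fingers": [-1,-1,-1,-1,-1]}' | egrep 'pos|^force'
for i in 1 2 3; do python3 -m crank '{"linear": [[0,0.014,0],[0,0.03,0],[0,0.046,0],[0,0.062,0],[0,0.076,0]], "delta_rot": [[0,0,0],[0,0,0],[0,0,0],[0,0,0],[0,0,0]], "fingers": [-1,-1,-1,-1,-1]}' | egrep 'pos|^force'; done
python3 -m crank '{"linear": [[0,0.006,0],[0,0.008,0],[0,0.008,0]], "delta_rot": [[0,0,0],[0,0,0],[0,0,0]], "fingers": [-1,-1,-1]}' | egrep 'pos|^force'
python3 -m crank '{"linear": [[0,-0.05,0],[0,-0.2,0],[0,-0.3,0.1],[0,-0.3,0.28],[0,-0.3,0.36]], "delta_rot": [[0,0,0],[0,0,0],[0,0,0],[0,0,0],[0,0,0]], "fingers": [-1,-1,-1,-1,-1]}' | egrep 'pos|^force'
python3 - <<'E'
from h import *
f=grab_frame('wrist'); g=grab_frame('side'); cv2.imwrite('pics/s11.png',cv2.resize(g['image'][200:400,220:460,::-1],None,fx=3,fy=3))
h=hsv(g)
for n,lo,hi in (('red',(0,200,100),(5,255,255)),('blue',(105,150,60),(125,255,255))):
    m=cv2.inRange(h,lo,hi); m[:, :220]=0; m[:270]=0; m[400:]=0; m[:,420:]=0; print(n,cv2.boundingRect(big(m)))
for x,y in ((.490,.1594),(.494,.1095)): print([proj(g,(x,y,z)).round(0).tolist() for z in (.03,.07,.1)])
E
```

```text
position: [0.4953, 0.0371, 0.0929]
force: [-0.6, 0.1, 0.6]
position: [0.4965, 0.056, 0.0949]
force: [0.4, -0.8, 0.8]
position: [0.4963, 0.0749, 0.0945]
force: [-0.4, 0.0, -0.5]
position: [0.4963, 0.0939, 0.0945]
force: [-0.1, 0.1, 0.7]
position: [0.4963, 0.0955, 0.0945]
force: [0.2, -0.1, -0.9]
position: [0.4968, 0.018, 0.1873]
force: [0.2, 1.1, -0.5]
red (306, 311, 30, 37)
blue (331, 297, 19, 30)
[[320.0, 336.0], [321.0, 314.0], [321.0, 296.0]]
[[336.0, 316.0], [337.0, 294.0], [338.0, 277.0]]
```

View pics/s11.png

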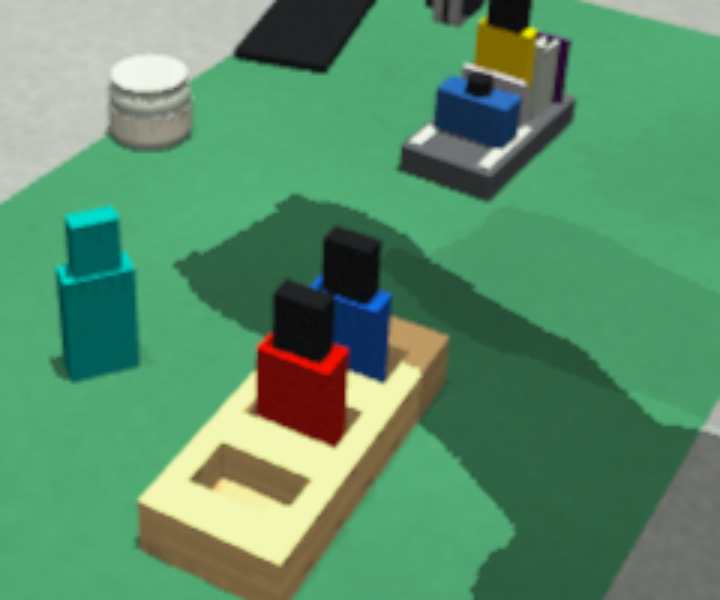

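Red (303,390) and blue (360,330) now stand upright in the rack. Yellow (507,45) stands in the clamp, and the robot is clear. I hand in.

```bash
python3 -m crank '{"linear": [[0,0,0.1],[0,0,0.1],[0,0,0.1],[0,0,0.1],[0,0,0.1]], "delta_rot": [[0,0,0],[0,0,0],[0,0,0],[0,0,0],[0,0,0]], "fingers": [-1,-1,-1,-1,-1]}' | egrep 'clock|pos'; python3 -c "
from workcell import bot
print(bot.job_done())"
```

```text
clock: 33.65
position: [0.496, 0.0203, 0.2088]
the job is handed in; nothing more can be done
None
```

I handed the job in at 33.65 s with the yellow (12 mm) spacer home on the clamp's floor, flush with the heat sink and held by the sprung jaw at about 4 N; red and blue stand in the rack, which I had to push upright again after knocking them with the yellow spacer, and no verdict was returned.

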